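# Load the check beam left and right

### The job

Load the check beam so that it ends level: hang the large weight on the free left-hand pin first, then the loose small weight on the free right-hand pin, inboard of the small one that hangs there already. Push each weight's eye along its pin until it snaps fully home behind both sprung jaws, feeling for it with a light push (about 10 N will do, and never more than 20 N), and let its load down onto the beam so softly that the beam never swings onto its stops. Leave the loose specimen mount and the free-standing gauge post undisturbed.

Things in the scene. Friction and masses are not known exactly. Their poses are not given: they have to be found in the camera images.
- stand: Fixed stand of the check beam: grey base 125 x 120 mm, grey pillar behind the beam. Origin: on the bench below the beam's pivot, which is 130 mm up. Axes: x away from the robot (the hanging pins stick out along -x, toward the robot), y left along the level beam, z up. With the beam level, no part rises over 24 mm above the pivot, the hung weights' tabs apart.
- beam (a joint): Tilt of the beam (flat aluminium bar, 8 mm thick, 22 high, from 195 mm right to 175 mm left of the pivot), rad; positive: left end up; stops at +-0.165. A pivot spring, 3.2 N m/rad, lightly damped, levels it. One small weight on: about +0.12; large one added: about -0.08; all three: about 0. Both small without the large, or a load let go suddenly, swing it to the stops.
- left_pin_tip (a point): Rounded tip of the left hanging pin, 140 mm left of the pivot; axes as the stand's, tilting with the beam. Pin: steel, 10 mm dia, running 70 mm from here along +x to the beam's face, through the snap seat: a dark block 50 mm wide, 22 high clamped on it, before that a sprung washer 26 mm dia and a jaw with sloped nose on either side.
- right_pin_tip (a point): Rounded tip of the free right hanging pin, 100 mm right of the pivot; in all else like the left one.
- hung_tab (a point): Top of the tab of the small weight that hangs from the start on a plain pin 160 mm right of the pivot; same shape and size as the loose small weight. Leave it there.
- left_washer (a joint): How far the left seat's sprung washer is pushed in along +x, m: 0 free, 0.005 solid; 1.8 N to move it, 4.8 N at the end. The seat is clamped at a different place each time, not measured: the free washer's face lies 38.5 to 50.5 mm behind the pin's tip. An eye plate (8 mm) snaps home at 0.003 and is then held near there. Jaws and washer together resist with 4 to 9 N.
- right_washer (a joint): The same for the right seat, clamped at its own place.
- left_jaw_a (a joint): Left seat's jaw on the left of its pin, rad: 0 closed, up to 0.5 pushed aside. Its sloped nose starts 26 mm and its hook ends 5 mm in front of the free washer's face; an eye plate pushes it aside and it snaps back to 0 in front of the plate once that is home.
- left_jaw_b (a joint): The same, right of the left pin.
- right_jaw_a (a joint): The same, left of the right pin.
- right_jaw_b (a joint): The same, right of the right pin.
- large_weight: The larger steel weight, 0.47 kg +-8%. Cylinder 46 mm dia, 36 high; above it a 10 mm stem, a square eye plate (36 mm wide in y, 34 high, 8 thick in x, 15 mm bore along x centred 70 mm up) and a dark ribbed finger tab 12 (x) by 18 (y) by 34 mm high, centred 109 and ending 126 mm above the underside. Origin: centre of underside; z up. Either face may lead.
- small_weight: The smaller loose steel weight, 0.26 kg +-8%. Cylinder 38 mm dia, 28 high; above it a 10 mm stem, a square eye plate (36 mm wide in y, 34 high, 8 thick in x, 15 mm bore along x centred 62 mm up) and a dark ribbed finger tab 12 (x) by 18 (y) by 34 mm high, centred 101 and ending 118 mm above the underside. Origin: centre of underside; z up. Either face may lead.
- large_eye (a point): Centre of the bore of the large weight's eye, 70 mm above its underside; axes as the weight's. Hanging, it lies about 2.5 mm below the pin's axis.
- small_eye (a point): The same for the loose small weight, 62 mm above its underside.
- specimen: Bystander: black round specimen mount, 30 mm in diameter, 16 mm high, lying on the bench. Origin: centre of its underside.
- gauge_post: Bystander: free-standing black measuring post, 126 mm high on a 46 mm round foot. Origin: centre of its underside.
Things that resemble listed ones, but are neither listed nor needed, are in the scene too. Leave any blue or purple look-alike of the small_weight alone. What is shaped like the large_weight but blue is not meant.

How it is judged:
By the outcome, as a careful person would: the job done as asked, in the order asked, and still so for the second after the job is handed in, with the robot touching nothing.
It also fails if it takes over 72 s, if anything falls off the work surface, if the arm or the gripper's body presses on something with over 40 N, if the wrist force passes 120 N, or if a joint passes its speed limit or range.

### The arm

A 7-joint arm with a two-finger parallel gripper is mounted at the origin on a cart in front of the work surface, level with it; the furniture and walls round the work are solid. World frame = base frame: x ahead of the robot, y to its left, z up, the work surface at z = 0. Lengths are in m, angles in rad, forces in N, time in s.
With the tool pointing down it reaches from about 0.425 to 0.875 m from the base axis. Payload 9.9 kg.
Tool frame: the origin (TCP) lies between the finger pads; the fingertips stand 11 mm ahead of it and the grasp point (between the pads) lies 8 mm behind it (manip.tip_reach is the distance from the TCP to the fingertips, in m); z points along the fingers, y is the line along which they close (so a half turn about z gives the same grasp; the last joint's range is limited). The gripper opens to 85 mm and grips with 20 to 120 N. Pads are 22 mm wide; open, the fingers measure 114 mm over their backs; the gripper's body (76 mm by 85 mm) begins 54 mm behind the grasp point. The pads swing forward as they close: fully open they stand 13 mm farther back than shut.
Start: joints at [-1.306, 0.576, 0.025, 1.437, -0.015, 1.129, -0.057], TCP at [0.231, 0.634, 0.242] pointing down, gripper open.
Joint ranges: [-2.76, 2.76], [-0.34, 2.15], [-1.52, 1.57], [0.19, 2.46], [-1.09, 4.23], [0.17, 1.99], [-2.82, 2.82]. Speed limits (rad/s): [2.22, 2.22, 3.01, 3.01, 3.14, 3.14, 3.14].

### API

Orientations are given as a rotation vector (axis times angle).
In Python, from workcell import manip gives the robot as it stands.
- The arm moves only by the tool servo_tool, never from a script. Its argument "deltas" is a list that holds one entry, the list of rows, each a list of 7 numbers: the turn, a rotation vector about the tool's x, y, z in rad, then the shift along the tool's x, y, z in cm, then the opening, from 0 (shut) to 1 (fully open). A call has exactly 10 rows; each row is the pose to reach, as a shift and turn from the pose commanded when the call began, along the tool's axes at that moment; what a row does not reach only later rows make up. A row lasts 1/8 s, in which the tool goes at most 62.5 mm and 10.7 degrees, less where a joint would pass 70% of its speed; a pose out of reach is approached as far as the arm can. A call with a gripper value outside its range is refused whole. The fingers move at their own pace and stop on an object; the grip force is fixed at half the most. Time passes only in rows, so rows that repeat a pose let the fingers close, or fill a call up. It gives the time, the measured TCP pose, the force, the opening and the grip force at its end, in the units of the state.
- manip.get_obs(): the state, without advancing time (a new reading comes with each control period).
- manip.capture(name): name is "side" or "top"; returns a dict with "pixels" (384x512x3 uint8, red, green, blue), "z_map" (384x512 float32, m along the optical axis (not along the pixel's ray), 0 where there is no reading), "fx", "fy", "cx", "cy" (pixels), "cam_to_world" (4x4, takes a point from camera to world coordinates). Camera axes: x right, y down, z forward; pixel columns grow to the right and rows downward; lengths in m; the calibration is good to about 2 mm. A picture is of the moment at which its call begins.
- manip.job_done(): hands the job in; it is judged then, once.
The state is a dict: "time": time; "joint_positions": joint angles; "dq": joint speeds; "tau": joint torques, N m; "ee_pos": TCP position; "eef_rot": TCP orientation; "contact_force": force on the tool from outside, world axes, zero at the start; "moment": the same for the moment, N m; "gripper_width": opening from 0.0 (shut) to 1.0 (fully open); "finger_force": force on a finger pad.
Only numpy, scipy, OpenCV 4.12 (cv2) and the standard library are available. Lean on these libraries where they do the work, as an engineer would, in place of code of your own. Each camera call takes 0.05 s, during which the arm holds its last target. There are 200 camera calls.

## Working session

There is one attempt and no reset: what is moved stays moved. The work goes in short steps, Python scripts to look and compute and a tool call to move; the robot and the scene stay as the last step left them, time stands still between calls to the robot, and variables do not carry over. Pictures are saved under pics/ and viewed, at most 10 in all, crops included, and the job is handed in when it is done.

Besides the shell and the picture viewer there is one more tool, called after "Call:" as name([rows], argument=value, ...), one row to a line, values as JSON. servo_tool: Moves the arm, as the interface text tells. Its arguments: {"type":"object","properties":{"deltas":{"type":"array","items":{"type":"array","items":{"type":"array","items":{"type":"number"}}}}},"required":["deltas"]}

```bash
mkdir -p pics; cat > h.py <<'E'
import numpy as np, cv2
from workcell import manip
def cap(n):
    c=manip.capture(n); M=np.array(c["cam_to_world"]); z=c["z_map"]
    v,u=np.mgrid[0:384,0:512]
    P=np.stack([(u-c["cx"])/c["fx"]*z,(v-c["cy"])/c["fy"]*z,z],-1)@M[:3,:3].T+M[:3,3]
    P[z<=0]=np.nan
    return c,M,P
def save(c,f): cv2.imwrite(f,cv2.cvtColor(c["pixels"],cv2.COLOR_RGB2BGR))
E
python3 - <<'E'
from h import *
ims=[]
for n in("top","side"):
    c,M,P=cap(n); np.save(n+".npy",P); save(c,f"pics/{n}0.png")
    print(n,c["fx"],c["cx"],c["cy"],M.round(3).tolist())
print(manip.get_obs())
E
```

```text
top 389.7966310058449 245.88373996890118 189.20239128865543 [[-0.025, -0.991, 0.131, 0.397], [-1.0, 0.026, 0.006, -0.007], [-0.009, -0.131, -0.991, 1.019], [0.0, 0.0, 0.0, 1.0]]
side 374.3432582504117 257.9727341037736 187.6094584171482 [[0.965, -0.112, 0.238, 0.309], [-0.262, -0.322, 0.909, -0.834], [-0.025, -0.94, -0.341, 0.451], [0.0, 0.0, 0.0, 1.0]]
{'time': 0.1, 'joint_positions': array([-1.30581038,  0.57644666,  0.02488106,  1.43781187, -0.01499218,
        1.12901776, -0.05651043]), 'dq': array([ 0.00117893, -0.00083432,  0.00077207, -0.00164477,  0.00200061,
       -0.00123461, -0.00024162]), 'tau': array([ 6.39558333e-03, -7.67306471e+01,  2.25806415e+00, -2.86599898e+01,
        1.59414142e-02,  8.72700271e-03, -3.19340893e-05]), 'ee_pos': array([0.23056606, 0.63398664, 0.24153486]), 'eef_rot': array([-5.45075253e-01, -3.09378286e+00,  2.34061920e-03]), 'contact_force': array([ 0.26499326, -0.36347729,  0.15559765]), 'moment': array([-0.0240947 , -0.04019264,  0.01615769]), 'finger_force': 0.0, 'gripper_width': 0.9979686305307058}
```

View pics/top0.png

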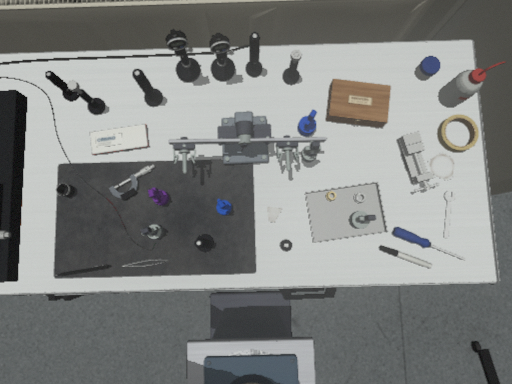

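View pics/side0.png

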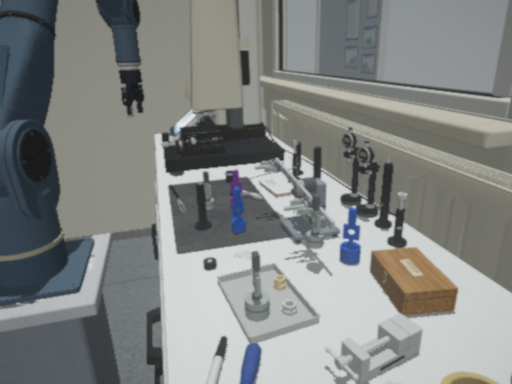

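The top view shows steel weights at (153,231) on the mat and (361,218) in the tray; the one hung on the beam is at (312,152). The blue ones at (223,206) and (307,125) and the purple one at (158,197) are look-alikes. The post is at (204,242) and the ring or mount at (286,245). I'll enlarge and measure next.

```bash
python3 - <<'E'
from h import *
t=cv2.imread("pics/top0.png"); 
def cr(x,y,w,h,s): return cv2.resize(t[y:y+h,x:x+w],None,fx=s,fy=s,interpolation=cv2.INTER_CUBIC)
a=np.hstack([cr(118,198,66,50,6),cr(328,190,66,50,6)]); b=cr(160,100,176,80,4.5)
im=np.zeros((300+360,792,3),np.uint8); im[:300]=a; im[300:]=b
cv2.imwrite("pics/crop1.png",cv2.resize(im,(720,600)))
P=np.load("top.npy")
for nm,(x,y,w,h) in dict(A=(130,205,42,45),B=(340,200,42,38),hung=(298,135,28,35),post=(188,230,30,25),spec=(278,237,18,18)).items():
    Q=P[y:y+h,x:x+w].reshape(-1,3); Q=Q[~np.isnan(Q[:,0])]
    zt=np.percentile(Q[:,2],99.7); print(nm,"ztop",zt.round(4))
    for lo,hi in((zt-.006,zt+.01),(.02,.034),(.031,.042),(.05,.09),(.01,.02)):
        s=Q[(Q[:,2]>lo)&(Q[:,2]<hi)]
        if len(s)>2: print("  %.3f-%.3f"%(lo,hi),len(s),np.median(s,0).round(4),s.min(0).round(3),s.max(0).round(3))
# beam
for nm,(x,y,w,h) in dict(beam=(165,120,165,60)).items():
    Q=P[y:y+h,x:x+w]
    for u in range(168,330,8):
        col=P[125:150,u]; i=np.nanargmax(col[:,2]); print(u,125+i,col[i].round(4))
    for u0,u1 in((172,198),(276,302)):
        R=P[145:178,u0:u1].reshape(-1,3); R=R[R[:,2]>.1]; print("pin",u0); 
        for xs in np.arange(R[:,0].min(),R[:,0].max(),.006):
            s=R[(R[:,0]>=xs)&(R[:,0]<xs+.006)]
            if len(s): print("  x%.3f n%d y %.3f..%.3f z %.3f..%.3f"%(xs,len(s),s[:,1].min(),s[:,1].max(),s[:,2].min(),s[:,2].max()))
E
```

```text
A ztop 0.1216
  0.116-0.132 44 [0.4271 0.2349 0.1202] [0.419 0.226 0.116] [0.433 0.245 0.123]
  0.020-0.034 107 [0.4205 0.2287 0.0304] [0.408 0.217 0.02 ] [0.446 0.251 0.034]
  0.031-0.042 51 [0.4208 0.233  0.0329] [0.411 0.218 0.031] [0.443 0.248 0.042]
  0.050-0.090 46 [0.4292 0.2249 0.0725] [0.418 0.218 0.053] [0.437 0.25  0.09 ]
  0.010-0.020 17 [0.4179 0.2268 0.013 ] [0.385 0.217 0.01 ] [0.495 0.243 0.02 ]
B ztop 0.1294
  0.123-0.139 48 [ 0.443  -0.2847  0.1272] [ 0.437 -0.295  0.124] [ 0.449 -0.276  0.134]
  0.020-0.034 34 [ 0.4432 -0.2691  0.0268] [ 0.405 -0.333  0.02 ] [ 0.494 -0.263  0.034]
  0.031-0.042 197 [ 0.4394 -0.2812  0.0379] [ 0.422 -0.307  0.031] [ 0.465 -0.263  0.042]
  0.050-0.090 26 [ 0.4434 -0.2687  0.0822] [ 0.439 -0.285  0.053] [ 0.448 -0.267  0.09 ]
  0.010-0.020 97 [ 0.4363 -0.2923  0.0163] [ 0.4   -0.349  0.01 ] [ 0.495 -0.253  0.02 ]
hung ztop 0.1699
  0.164-0.180 38 [ 0.608  -0.1589  0.1671] [ 0.603 -0.168  0.164] [ 0.614 -0.15   0.171]
  0.050-0.090 115 [ 0.5985 -0.1532  0.0769] [ 0.589 -0.176  0.053] [ 0.626 -0.141  0.085]
  0.010-0.020 6 [ 0.6715 -0.1
[... 1725 characters left out ...]
.114..0.161 z 0.138..0.157
  x0.595 n31 y 0.114..0.161 z 0.141..0.158
  x0.601 n30 y 0.114..0.161 z 0.145..0.161
  x0.607 n79 y 0.114..0.161 z 0.135..0.163
  x0.613 n42 y 0.113..0.161 z 0.152..0.163
pin 276
  x0.559 n12 y -0.103..-0.096 z 0.118..0.127
  x0.565 n10 y -0.104..-0.097 z 0.121..0.125
  x0.571 n10 y -0.104..-0.097 z 0.121..0.125
  x0.577 n20 y -0.123..-0.078 z 0.113..0.128
  x0.583 n24 y -0.123..-0.079 z 0.111..0.130
  x0.589 n43 y -0.125..-0.074 z 0.109..0.132
  x0.595 n38 y -0.123..-0.074 z 0.111..0.130
  x0.601 n38 y -0.124..-0.075 z 0.109..0.128
  x0.607 n41 y -0.124..-0.075 z 0.110..0.132
  x0.613 n65 y -0.124..-0.075 z 0.110..0.133
  x0.619 n1 y -0.075..-0.075 z 0.124..0.124
```

View pics/crop1.png

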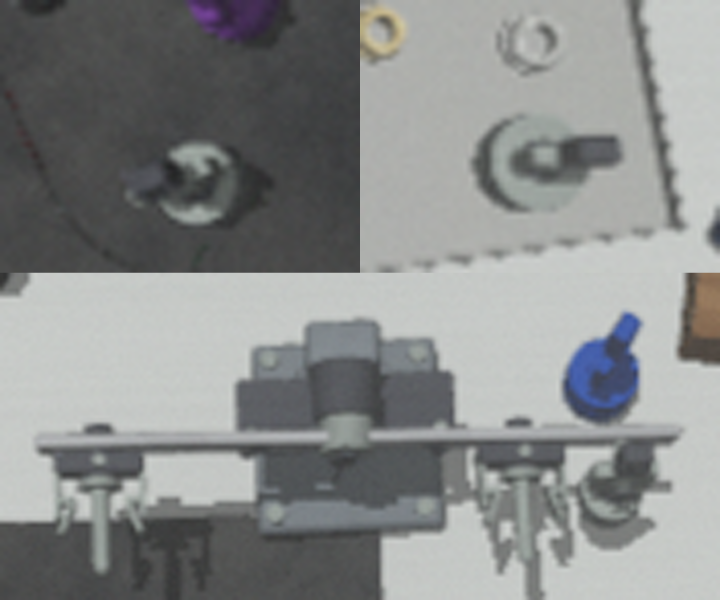

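B (361,218) is the large weight: its cylinder is about 44 mm wide, its top is at z 0.127, and it is steel. A (153,231) is the loose small one: steel, with its top at 0.119. The crop confirms both, so I'll get yaw and neighbours, then move.

```bash
cat >> h.py <<'E'
from scipy.spatial.transform import Rotation as Ro
def delta(x,y,z,phi):
    o=manip.get_obs(); R=Ro.from_rotvec(o["eef_rot"]); f=np.radians(phi)
    T=Ro.from_matrix(np.array([[-np.sin(f),np.cos(f),0],[np.cos(f),np.sin(f),0],[0,0,-1]]))
    print("rot",(R.inv()*T).as_rotvec().round(3),"cm",(R.inv().apply(np.array([x,y,z])-o["ee_pos"])*100).round(2))
E
python3 - <<'E'
from h import *
P=np.load("top.npy")
t=cv2.imread("pics/top0.png")
for nm,(x,y,w,h),zl in (("A",(130,205,42,45),.112),("B",(340,200,42,38),.120),("hung",(298,135,28,35),.162)):
    Q=P[y:y+h,x:x+w].reshape(-1,3); s=Q[Q[:,2]>zl]
    print(nm,len(s),cv2.minAreaRect((s[:,:2]*1000).astype(np.float32)))
    e=Q[(Q[:,2]>zl-.065)&(Q[:,2]<zl-.03)]; print("  eye",len(e),cv2.minAreaRect((e[:,:2]*1000).astype(np.float32)))
for nm,(x,y,w,h) in dict(purp=(145,183,28,28),blue=(212,195,24,24)).items():
    Q=P[y:y+h,x:x+w].reshape(-1,3); s=Q[Q[:,2]>.105]; print(nm,s.mean(0).round(3),Q[Q[:,2]>.02].min(0).round(3),Q[Q[:,2]>.02].max(0).round(3))
# beam line fit
L=[]
for u in list(range(198,232))+list(range(254,276)):
    col=P[130:150,u]; g=col[(col[:,2]>.128)]; L.append((np.nanmean(g[:,1]),g[:,0].min(),g[:,0].max(),np.nanmean(g[:,2])))
L=np.array(L); print("beam x(y) front",np.polyfit(L[:,0],L[:,1],1),"back",np.polyfit(L[:,0],L[:,2],1),"z",np.polyfit(L[:,0],L[:,3],1))
for u0,u1,zl in((172,198,.14),(276,302,.115)):
    R=P[145:190,u0:u1].reshape(-1,3); R=R[R[:,2]>zl]; s=R[R[:,0]<R[:,0].min()+.017]
    print("pin tip",s[:,0].min(),"y",(s[:,1].min()+s[:,1].max())/2, "ztop",np.median(s[:,2]))
delta(.50,.30,.26,35); delta(.443,-.2855,.26,0)
E
```

```text
A 48 ((427.3856506347656, 235.50315856933594), (12.467313766479492, 18.7539005279541), 20.775381088256836)
  eye 38 ((427.30059814453125, 234.28977966308594), (8.475464820861816, 33.83094024658203), 23.15547752380371)
B 52 ((443.08807373046875, -285.5625), (18.33712387084961, 11.6524019241333), 86.6635513305664)
  eye 24 ((443.6008605957031, -274.3778381347656), (13.742257118225098, 7.707726001739502), 86.0726318359375)
hung 42 ((608.3705444335938, -159.3869171142578), (11.056418418884277, 18.045597076416016), 2.6821916103363037)
  eye 231 ((614.84423828125, -158.3953857421875), (42.29182434082031, 69.41255187988281), 4.302492618560791)
purp [0.514 0.22  0.117] [0.496 0.203 0.02 ] [0.533 0.24  0.123]
blue [0.484 0.058 0.119] [0.466 0.04  0.02 ] [0.503 0.076 0.124]
beam x(y) front [-0.02134194  0.62561195] back [-0.02279989  0.63240839] z [0.10081916 0.13899102]
pin tip 0.5534692636376871 y 0.13760235890859102 ztop 0.14996733727035672
pin tip 0.5587830900043682 y -0.10009261292736815 ztop 0.12247889482192892
rot [-0.001  0.001  0.611] cm [-36.74 -22.18  -1.81]
rot [-1.000e-03  1.000e-03  1.222e+00] cm [-51.39 -79.15  -1.72]
```

Call:
servo_tool([
  [[0, 0, 0.61, -36.7, -22.2, -1.8, 1], [0, 0, 0.61, -36.7, -22.2, -1.8, 1], [0, 0, 0.61, -36.7, -22.2, -1.8, 1], [0, 0, 0.61, -36.7, -22.2, -1.8, 1], [0, 0, 0.61, -36.7, -22.2, -1.8, 1], [0, 0, 0.61, -36.7, -22.2, -1.8, 1], [0, 0, 1.28, -51.4, -79.2, -1.8, 1], [0, 0, 1.28, -51.4, -79.2, -1.8, 1], [0, 0, 1.28, -51.4, -79.2, -1.8, 1], [0, 0, 1.28, -51.4, -79.2, -1.8, 1]],
])

```text
time: 1.35
ee_pos: [0.4562, 0.0908, 0.2589]
eef_rot: [-2.29, -2.151, -0.0]
contact_force: [0.9, -0.7, -0.2]
gripper_width: 0.996
finger_force: 0.0
```

```bash
python3 -c "
from h import *
delta(.443,-.2855,.2,-3.3);delta(.443,-.2855,.105,-3.3)"
```

```text
rot [ 0.    -0.    -0.005] cm [-37.64   1.04   5.89]
rot [ 0.    -0.    -0.005] cm [-37.64   1.04  15.39]
```

Call:
servo_tool([
  [[0, 0, 0, -37.6, 1.0, 2, 1], [0, 0, 0, -37.6, 1.0, 2, 1], [0, 0, 0, -37.6, 1.0, 2, 1], [0, 0, 0, -37.6, 1.0, 2, 1], [0, 0, 0, -37.6, 1.0, 4, 1], [0, 0, 0, -37.6, 1.0, 6, 1], [0, 0, 0, -37.6, 1.0, 6, 1], [0, 0, 0, -37.6, 1.0, 6, 1], [0, 0, 0, -37.6, 1.0, 6, 1], [0, 0, 0, -37.6, 1.0, 6, 1]],
])

```text
time: 2.6
ee_pos: [0.4457, -0.2818, 0.1995]
eef_rot: [2.282, 2.159, 0.001]
contact_force: [-0.5, 0.2, 0.1]
gripper_width: 1.002
finger_force: 0.0
```

```bash
python3 - <<'E'
from h import *
delta(.443,-.2855,.105,-3.3)
c,M,P=cap("side"); 
im=cv2.cvtColor(c["pixels"],cv2.COLOR_RGB2BGR)[200:350,180:380]
cv2.imwrite("pics/s1.png",cv2.resize(im,None,fx=4,fy=4))
Q=P[240:330,230:290].reshape(-1,3); s=Q[(abs(Q[:,0]-.443)<.02)&(abs(Q[:,1]+.285)<.03)]
t=s[(s[:,2]>.095)&(s[:,2]<.13)]; print(len(t),t.min(0),t.max(0),np.median(t,0))
e=s[(s[:,2]>.05)&(s[:,2]<.09)];print(e.min(0),e.max(0))
E
```

```text
rot [ 0.001 -0.     0.002] cm [-0.39 -0.25  9.45]
170 [ 0.43677245 -0.2979437   0.09544517] [ 0.44972948 -0.28009038  0.12996851] [ 0.44186857 -0.29489128  0.11620086]
[ 0.43898431 -0.30707923  0.05128549] [ 0.44724814 -0.26666475  0.08993613]
```

View pics/s1.png

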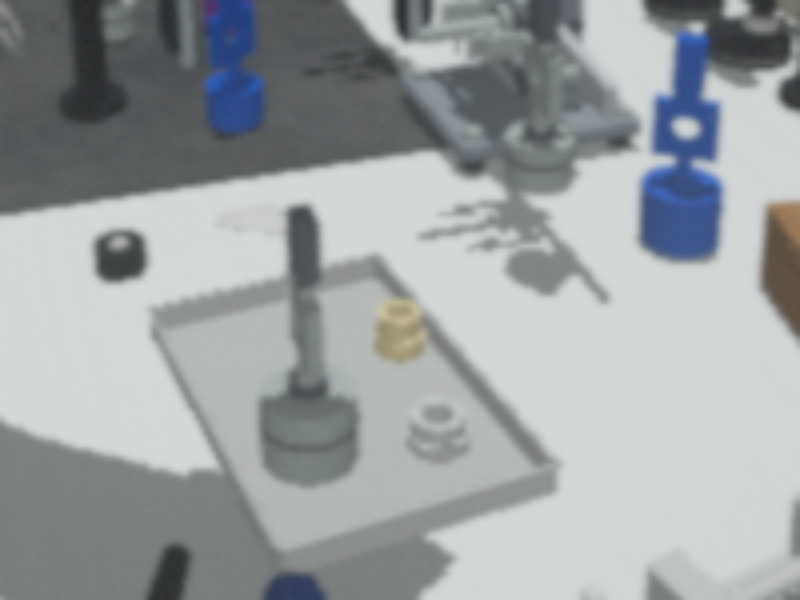

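The side crop shows the steel weight in the tray, with its tab at about (303,245) and its eye facing along x. It matches the large weight and sits under the gripper.

Call:
servo_tool([
  [[0, 0, 0, -0.4, -0.2, 3, 1], [0, 0, 0, -0.4, -0.2, 6, 1], [0, 0, 0, -0.4, -0.2, 8.2, 1], [0, 0, 0, -0.4, -0.2, 9.2, 1], [0, 0, 0, -0.4, -0.2, 9.2, 1], [0, 0, 0, -0.4, -0.2, 9.2, 0], [0, 0, 0, -0.4, -0.2, 9.2, 0], [0, 0, 0, -0.4, -0.2, 9.2, 0], [0, 0, 0, -0.4, -0.2, 9.2, 0], [0, 0, 0, -0.4, -0.2, 9.2, 0]],
])

```text
time: 3.9
ee_pos: [0.4431, -0.2873, 0.1072]
eef_rot: [2.284, 2.156, 0.001]
contact_force: [0.6, -0.5, 2.8]
gripper_width: 0.126
finger_force: 59.2
```

```bash
python3 - <<'E'
from h import *
o=manip.get_obs(); print(o["ee_pos"],o["contact_force"],o["finger_force"],o["gripper_width"])
delta(.443,-.2855,.275,1.3);delta(.50,.137,.275,1.3)
E
```

```text
[ 0.44305491 -0.28729446  0.10724266] [ 0.60781227 -0.47745196  2.78809693] 59.244895577430725 0.12582845655947886
rot [ 0.001  0.    -0.081] cm [  0.17  -0.   -16.78]
rot [ 0.001  0.    -0.081] cm [ 42.68   3.24 -16.79]
```

Call:
servo_tool([
  [[0, 0, 0, 0, 0, -4, 0], [0, 0, 0, 0, 0, -10, 0], [0, 0, -0.08, 0.2, 0, -16.8, 0], [0, 0, -0.08, 6, 0.4, -16.8, 0], [0, 0, -0.08, 12, 1, -16.8, 0], [0, 0, -0.08, 18, 1.4, -16.8, 0], [0, 0, -0.08, 24, 2, -16.8, 0], [0, 0, -0.08, 30, 2.4, -16.8, 0], [0, 0, -0.08, 36, 3, -16.8, 0], [0, 0, -0.08, 42, 3.2, -16.8, 0]],
])

```text
time: 5.15
ee_pos: [0.4984, 0.1321, 0.2744]
eef_rot: [-2.197, -2.245, 0.002]
contact_force: [1.2, -0.5, -4.4]
gripper_width: 0.131
finger_force: 59.6
```

```bash
python3 - <<'E'
from h import *
o=manip.get_obs(); print(o["ee_pos"],o["contact_force"],o["finger_force"],o["gripper_width"])
delta(.525,.1376,.1815,1.3)
E
```

```text
[0.49840201 0.13211146 0.27436466] [ 1.1726914  -0.46556836 -4.43318899] 59.58426654338837 0.13136584713267174
rot [-0.001  0.001 -0.001] cm [0.5  2.68 9.28]
```

Call:
servo_tool([
  [[0, 0, 0, 0.1, 1.2, 2, 0], [0, 0, 0, 0.1, 2.4, 5, 0], [0, 0, 0, 0.1, 2.4, 8, 0], [0, 0, 0, 0.1, 2.4, 9.2, 0], [0, 0, 0, 0.1, 2.4, 9.2, 0], [0, 0, 0, 0.1, 2.4, 9.2, 0], [0, 0, 0, 0.1, 2.4, 9.2, 0], [0, 0, 0, 0.1, 2.4, 9.2, 0], [0, 0, 0, 0.1, 2.4, 9.2, 0], [0, 0, 0, 0.1, 2.4, 9.2, 0]],
])

```text
time: 6.4
ee_pos: [0.5229, 0.1319, 0.183]
eef_rot: [2.197, 2.246, 0.0]
contact_force: [-0.1, 0.3, -4.7]
gripper_width: 0.131
finger_force: 59.5
```

```bash
python3 - <<'E'
from h import *
o=manip.get_obs(); print(o["ee_pos"],o["contact_force"],o["eef_rot"])
delta(.525,.1376,.1815,1.3)
ims=[]
for n in("side","top"):
    c,M,P=cap(n); np.save(n+"1.npy",P); im=cv2.cvtColor(c["pixels"],cv2.COLOR_RGB2BGR); cv2.imwrite(f"pics/{n}2.png",im)
    pt=np.append(np.array([.5535,.1376,.146]),1); q=np.linalg.inv(M)@pt; u,v=c["fx"]*q[0]/q[2]+c["cx"],c["fy"]*q[1]/q[2]+c["cy"]; print(n,u,v)
    u,v=int(u),int(v); ims.append(cv2.resize(im[max(0,v-37):max(0,v-37)+75,u-50:u+50],(600,450) if n=="side" else (200,150)))
cv2.imwrite("pics/s2.png",ims[0])
E
```

```text
[0.52291783 0.13190183 0.18304378] [-0.10819695  0.34635762 -4.6600525 ] [2.19679479e+00 2.24575858e+00 2.39730308e-04]
rot [ 0.    -0.    -0.001] cm [0.57 0.22 0.15]
side 253.85199653983997 168.19404717701292
top 184.21081782135417 173.22619944784242
```

View pics/s2.png

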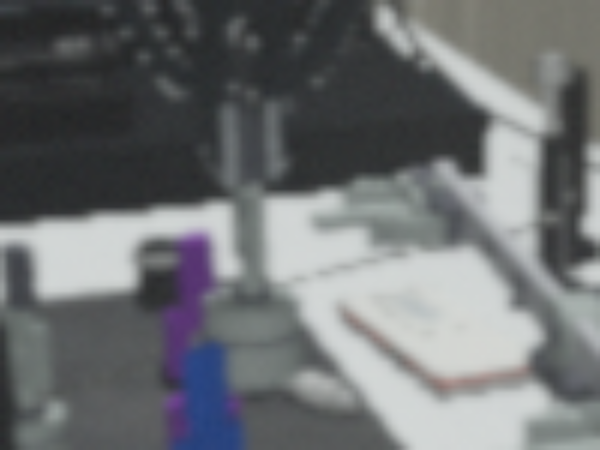

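The side view shows the weight hanging upright in front of the left pin: plate at about (250,215) and pin tip at about (320,215) in the crop, at similar height. Now I'll measure the relative offset from depth.

```bash
python3 - <<'E'
from h import *
S=np.load("side1.npy").reshape(-1,3); T=np.load("top1.npy").reshape(-1,3)
def box(Q,x,y,z): return Q[(Q[:,0]>x[0])&(Q[:,0]<x[1])&(Q[:,1]>y[0])&(Q[:,1]<y[1])&(Q[:,2]>z[0])&(Q[:,2]<z[1])]
def rep(n,s): print(n,len(s),*( [np.percentile(s,[2,50,98],axis=0).round(4).tolist()] if len(s) else []))
rep("S plate",box(S,(.505,.54),(.1,.17),(.125,.172)))
rep("S cyl",box(S,(.49,.55),(.1,.17),(.07,.115)))
rep("S pin",box(S,(.55,.568),(.125,.155),(.13,.165)))
rep("T pin",box(T,(.55,.568),(.125,.155),(.13,.165)))
rep("T plate",box(T,(.505,.54),(.1,.17),(.125,.172)))
rep("T cyl",box(T,(.49,.55),(.1,.17),(.07,.115)))
for x in np.arange(.55,.61,.003):
    s=box(S,(x,x+.003),(.10,.18),(.125,.17)); 
    if len(s): print("S x%.3f n%d y%.3f..%.3f z%.3f..%.3f"%(x,len(s),s[:,1].min(),s[:,1].max(),s[:,2].min(),s[:,2].max()))
E
```

```text
S plate 85 [[0.5182, 0.1113, 0.1267], [0.5197, 0.1212, 0.1506], [0.5264, 0.1482, 0.1706]]
S cyl 176 [[0.5003, 0.1062, 0.0804], [0.5198, 0.1123, 0.1008], [0.543, 0.1353, 0.1148]]
S pin 19 [[0.5538, 0.1303, 0.1449], [0.5587, 0.1333, 0.1492], [0.5677, 0.1375, 0.1531]]
T pin 0
T plate 27 [[0.5187, 0.1145, 0.1325], [0.5211, 0.1175, 0.1622], [0.5255, 0.1254, 0.1665]]
T cyl 118 [[0.4997, 0.1098, 0.0808], [0.5124, 0.1201, 0.1124], [0.5377, 0.1359, 0.1149]]
S x0.553 n5 y0.132..0.138 z0.145..0.150
S x0.556 n5 y0.130..0.134 z0.145..0.153
S x0.559 n3 y0.131..0.133 z0.147..0.153
S x0.562 n3 y0.132..0.133 z0.147..0.152
S x0.565 n3 y0.133..0.135 z0.146..0.152
S x0.568 n3 y0.131..0.134 z0.146..0.152
S x0.571 n4 y0.133..0.137 z0.146..0.154
S x0.574 n12 y0.113..0.157 z0.139..0.157
S x0.577 n11 y0.115..0.158 z0.145..0.157
S x0.580 n11 y0.116..0.155 z0.140..0.157
S x0.583 n13 y0.111..0.158 z0.139..0.159
S x0.586 n13 y0.111..0.158 z0.142..0.158
S x0.589 n11 y0.112..0.160 z0.141..0.157
S x0.592 n12 y0.112..0.160 z0.140..0.157
S x0.595 n8 y0.111..0.159 z0.140..0.157
S x0.598 n16 y0.111..0.163 z0.140..0.160
S x0.601 n16 y0.108..0.163 z0.141..0.160
S x0.604 n10 y0.110..0.161 z0.139..0.160
S x0.607 n22 y0.111..0.164 z0.139..0.161
```

Call:
servo_tool([
  [[0, 0, 0, 0.5, 0, 0, 0], [0, 0, 0, 0.5, 0.5, 0, 0], [0, 0, 0, 0.5, 1.2, 0, 0], [0, 0, 0, 0.5, 1.8, 0, 0], [0, 0, 0, 0.5, 2.3, 0, 0], [0, 0, 0, 0.5, 2.7, 0, 0], [0, 0, 0, 0.5, 3.1, 0, 0], [0, 0, 0, 0.5, 3.5, 0, 0], [0, 0, 0, 0.5, 3.9, 0, 0], [0, 0, 0, 0.5, 3.9, 0, 0]],
])

```text
time: 7.75
ee_pos: [0.5621, 0.1377, 0.1829]
eef_rot: [2.197, 2.246, 0.0]
contact_force: [0.4, -0.6, -4.8]
gripper_width: 0.129
finger_force: 59.5
```

```bash
python3 - <<'E'
from h import *
o=manip.get_obs(); print(o["ee_pos"],o["contact_force"],o["eef_rot"],o["moment"])
c,M,P=cap("top"); im=cv2.cvtColor(c["pixels"],cv2.COLOR_RGB2BGR)
d,M2,P2=cap("side"); i2=cv2.cvtColor(d["pixels"],cv2.COLOR_RGB2BGR)
cv2.imwrite("pics/s3.png",np.hstack([cv2.resize(im[130:190,150:220],(400,343)),cv2.resize(i2[135:195,220:290],(400,343))]))
S=P2.reshape(-1,3)
s=S[(S[:,0]>.53)&(S[:,0]<.572)&(S[:,1]>.1)&(S[:,1]<.13)&(S[:,2]>.13)&(S[:,2]<.168)]
print(np.percentile(s,[2,50,98],axis=0).round(4))
E
```

```text
[0.56207737 0.13768463 0.18288938] [ 0.40696981 -0.64439339 -4.75015861] [2.19686193e+00 2.24553649e+00 2.41384644e-05] [-0.02845988  0.04518239  0.04731121]
[[0.5568 0.1172 0.1332]
 [0.5606 0.1212 0.1519]
 [0.5649 0.1296 0.1669]]
```

View pics/s3.png

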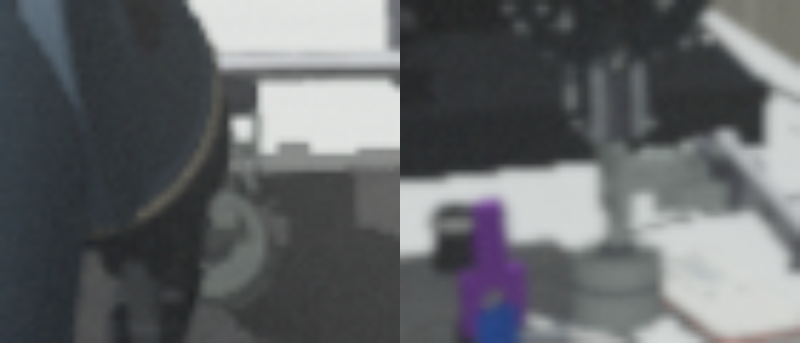

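The right half shows the plate just short of the jaws, at (615,180), with the pin passing through it; there is no contact force. I'll push on.

Call:
servo_tool([
  [[0, 0, 0, 0, 0.3, 0, 0], [0, 0, 0, 0, 0.6, 0, 0], [0, 0, 0, 0, 0.9, 0, 0], [0, 0, 0, 0, 1.2, 0, 0], [0, 0, 0, 0, 1.5, 0, 0], [0, 0, 0, 0, 1.7, 0, 0], [0, 0, 0, 0, 1.9, 0, 0], [0, 0, 0, 0, 2.1, 0, 0], [0, 0, 0, 0, 2.3, 0, 0], [0, 0, 0, 0, 2.4, 0, 0]],
])

```text
time: 9.1
ee_pos: [0.5855, 0.1383, 0.1827]
eef_rot: [-2.196, -2.245, 0.001]
contact_force: [-4.1, -0.4, -5.1]
gripper_width: 0.129
finger_force: 59.5
```

Call:
servo_tool([
  [[0, 0, 0, 0, 0.1, 0, 0], [0, 0, 0, 0, 0.2, 0, 0], [0, 0, 0, 0, 0.3, 0, 0], [0, 0, 0, 0, 0.4, 0, 0], [0, 0, 0, 0, 0.5, 0, 0], [0, 0, 0, 0, 0.6, 0, 0], [0, 0, 0, 0, 0.7, 0, 0], [0, 0, 0, 0, 0.7, 0, 0], [0, 0, 0, 0, 0.7, 0, 0], [0, 0, 0, 0, 0.7, 0, 0]],
])

```text
time: 10.35
ee_pos: [0.5932, 0.1384, 0.1831]
eef_rot: [2.196, 2.245, 0.001]
contact_force: [0.2, -1.0, -5.1]
gripper_width: 0.134
finger_force: 59.6
```

Call:
servo_tool([
  [[0, 0, 0, 0, 0.05, 0, 0], [0, 0, 0, 0, 0.1, 0, 0], [0, 0, 0, 0, 0.1, 0, 0], [0, 0, 0, 0, 0.1, 0, 0], [0, 0, 0, 0, 0.1, 0, 0], [0, 0, 0, 0, 0.1, 0, 0], [0, 0, 0, 0, 0.1, 0, 0], [0, 0, 0, 0, 0.1, 0, 0], [0, 0, 0, 0, 0.1, 0, 0], [0, 0, 0, 0, 0.1, 0, 0]],
])

```text
time: 11.6
ee_pos: [0.5938, 0.1384, 0.1829]
eef_rot: [2.197, 2.246, -0.0]
contact_force: [-2.2, -0.4, -5.4]
gripper_width: 0.128
finger_force: 59.6
```

```bash
python3 - <<'E'
from h import *
o=manip.get_obs(); print(o["ee_pos"],o["contact_force"],o["moment"])
d,M2,P2=cap("side"); i2=cv2.cvtColor(d["pixels"],cv2.COLOR_RGB2BGR)
cv2.imwrite("pics/s4.png",cv2.resize(i2[140:190,235:302],(800,600),interpolation=cv2.INTER_CUBIC))
S=P2.reshape(-1,3)
for x in np.arange(.56,.62,.003):
    s=S[(S[:,0]>=x)&(S[:,0]<x+.003)&(S[:,1]>.09)&(S[:,1]<.19)&(S[:,2]>.13)&(S[:,2]<.168)]
    if len(s): print("S x%.3f n%d y%.3f..%.3f z%.3f..%.3f"%(x,len(s),s[:,1].min(),s[:,1].max(),s[:,2].min(),s[:,2].max()))
E
```

```text
[0.59377577 0.13839899 0.18291249] [-2.22915105 -0.36639103 -5.40921665] [-0.08098377  0.47867193 -0.00554494]
S x0.560 n4 y0.131..0.136 z0.143..0.152
S x0.563 n3 y0.131..0.133 z0.147..0.152
S x0.566 n3 y0.132..0.137 z0.147..0.151
S x0.569 n3 y0.132..0.136 z0.146..0.151
S x0.572 n3 y0.130..0.133 z0.146..0.152
S x0.575 n14 y0.106..0.171 z0.138..0.157
S x0.578 n14 y0.108..0.167 z0.140..0.157
S x0.581 n14 y0.109..0.164 z0.145..0.158
S x0.584 n16 y0.108..0.169 z0.139..0.158
S x0.587 n29 y0.108..0.167 z0.139..0.167
S x0.590 n24 y0.106..0.168 z0.132..0.168
S x0.593 n13 y0.107..0.131 z0.138..0.168
S x0.596 n9 y0.108..0.123 z0.138..0.166
S x0.599 n9 y0.107..0.130 z0.140..0.158
S x0.602 n10 y0.110..0.134 z0.144..0.160
S x0.605 n9 y0.106..0.133 z0.141..0.160
S x0.608 n21 y0.111..0.162 z0.136..0.163
S x0.611 n16 y0.111..0.157 z0.139..0.162
S x0.614 n14 y0.110..0.157 z0.135..0.162
S x0.617 n11 y0.112..0.158 z0.138..0.161
```

View pics/s4.png

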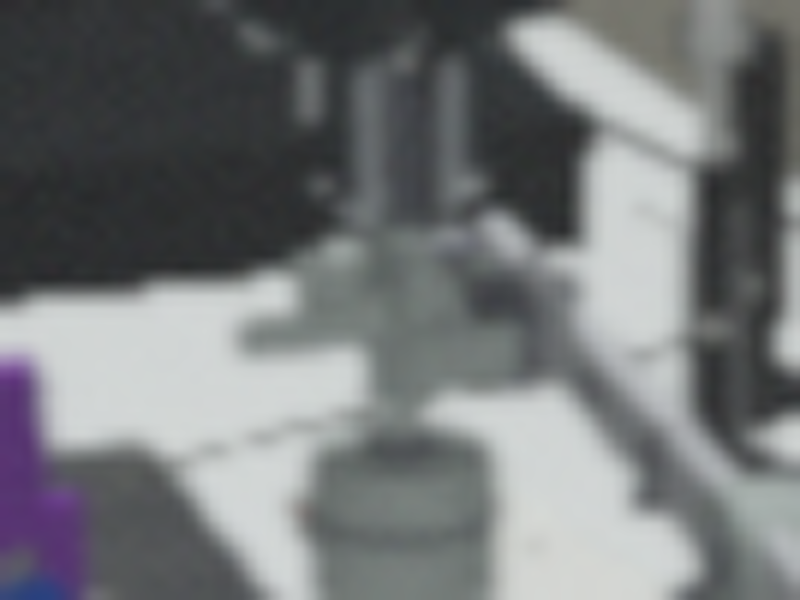

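The crop shows the plate at (400,320) between the jaws. The depth data show the jaws still spread (y .106 to .171, against .113 to .157 closed), so the plate isn't home yet. I'll keep pushing gently.

Call:
servo_tool([
  [[0, 0, 0, 0, 0.05, 0, 0], [0, 0, 0, 0, 0.1, 0, 0], [0, 0, 0, 0, 0.15, 0, 0], [0, 0, 0, 0, 0.2, 0, 0], [0, 0, 0, 0, 0.25, 0, 0], [0, 0, 0, 0, 0.3, 0, 0], [0, 0, 0, 0, 0.3, 0, 0], [0, 0, 0, 0, 0.3, 0, 0], [0, 0, 0, 0, 0.3, 0, 0], [0, 0, 0, 0, 0.3, 0, 0]],
])

```text
time: 12.9
ee_pos: [0.5969, 0.1385, 0.1829]
eef_rot: [2.197, 2.246, 0.0]
contact_force: [-2.2, -0.3, -4.9]
gripper_width: 0.129
finger_force: 59.6
```

Call:
servo_tool([
  [[0, 0, 0, 0, 0.05, 0, 0], [0, 0, 0, 0, 0.1, 0, 0], [0, 0, 0, 0, 0.15, 0, 0], [0, 0, 0, 0, 0.2, 0, 0], [0, 0, 0, 0, 0.2, 0, 0], [0, 0, 0, 0, 0.2, 0, 0], [0, 0, 0, 0, 0.2, 0, 0], [0, 0, 0, 0, 0.2, 0, 0], [0, 0, 0, 0, 0.2, 0, 0], [0, 0, 0, 0, 0.2, 0, 0]],
])

```text
time: 14.15
ee_pos: [0.5996, 0.1385, 0.1832]
eef_rot: [2.196, 2.245, 0.002]
contact_force: [4.0, -0.0, -4.2]
gripper_width: 0.128
finger_force: 59.6
```

```bash
cat >> h.py <<'E'
def jaws(xs,ylo,yhi,zlo=.13,zhi=.168):
    o=manip.get_obs(); print(o["ee_pos"].round(4),o["contact_force"].round(2),o["moment"].round(2))
    d,M2,P2=cap("side"); S=P2.reshape(-1,3)
    for x in np.arange(*xs,.004):
        s=S[(S[:,0]>=x)&(S[:,0]<x+.004)&(S[:,1]>ylo)&(S[:,1]<yhi)&(S[:,2]>zlo)&(S[:,2]<zhi)]
        if len(s): print("S x%.3f n%d y%.3f..%.3f z%.3f..%.3f"%(x,len(s),s[:,1].min(),s[:,1].max(),s[:,2].min(),s[:,2].max()))
    return P2
E
python3 -c "
from h import *
jaws((.57,.60),.09,.19)"
```

```text
[0.5996 0.1385 0.1832] [ 4.01 -0.04 -4.18] [-0.11 -1.09 -0.11]
S x0.570 n4 y0.132..0.136 z0.146..0.151
S x0.574 n14 y0.115..0.159 z0.139..0.156
S x0.578 n15 y0.114..0.155 z0.141..0.157
S x0.582 n20 y0.110..0.159 z0.139..0.158
S x0.586 n18 y0.110..0.161 z0.138..0.157
S x0.590 n16 y0.110..0.160 z0.140..0.157
S x0.594 n34 y0.111..0.158 z0.131..0.167
S x0.598 n20 y0.111..0.130 z0.135..0.168
```

Snapped: both jaws are closed again. I'll relieve the residual x force and start lowering.

Call:
servo_tool([
  [[0, 0, 0, 0, 0.05, 0, 0], [0, 0, 0, 0, 0.08, 0, 0], [0, 0, 0, 0, 0.08, 0.1, 0], [0, 0, 0, 0, 0.08, 0.2, 0], [0, 0, 0, 0, 0.08, 0.3, 0], [0, 0, 0, 0, 0.08, 0.4, 0], [0, 0, 0, 0, 0.08, 0.5, 0], [0, 0, 0, 0, 0.08, 0.6, 0], [0, 0, 0, 0, 0.08, 0.7, 0], [0, 0, 0, 0, 0.08, 0.8, 0]],
])

```text
time: 15.45
ee_pos: [0.5997, 0.1388, 0.1749]
eef_rot: [-2.197, -2.246, -0.001]
contact_force: [3.3, 2.6, -3.2]
gripper_width: 0.129
finger_force: 59.8
```

Call:
servo_tool([
  [[0, 0, 0, 0.05, 0.05, 0.1, 0], [0, 0, 0, 0.1, 0.05, 0.2, 0], [0, 0, 0, 0.1, 0.05, 0.3, 0], [0, 0, 0, 0.1, 0.05, 0.4, 0], [0, 0, 0, 0.1, 0.05, 0.5, 0], [0, 0, 0, 0.1, 0.05, 0.6, 0], [0, 0, 0, 0.1, 0.05, 0.7, 0], [0, 0, 0, 0.1, 0.05, 0.8, 0], [0, 0, 0, 0.1, 0.05, 0.9, 0], [0, 0, 0, 0.1, 0.05, 1.0, 0]],
])

```text
time: 16.7
ee_pos: [0.5998, 0.1394, 0.1648]
eef_rot: [-2.197, -2.245, 0.001]
contact_force: [-0.1, -1.7, -2.0]
gripper_width: 0.129
finger_force: 60.1
```

```bash
python3 -c "
from h import *
jaws((.57,.60),.09,.19,.11,.16)"
```

```text
[0.5998 0.1394 0.1648] [-0.13 -1.68 -1.97] [-0.38  0.2  -0.05]
S x0.570 n6 y0.132..0.138 z0.127..0.136
S x0.574 n13 y0.114..0.161 z0.125..0.139
S x0.578 n15 y0.113..0.159 z0.125..0.139
S x0.582 n13 y0.111..0.157 z0.127..0.138
S x0.586 n16 y0.112..0.156 z0.127..0.158
S x0.590 n21 y0.111..0.167 z0.113..0.159
S x0.594 n36 y0.110..0.160 z0.110..0.158
S x0.598 n27 y0.110..0.132 z0.117..0.158
```

Call:
servo_tool([
  [[0, 0, 0, -0.02, 0, 0.1, 0], [0, 0, 0, -0.05, 0, 0.2, 0], [0, 0, 0, -0.05, 0, 0.3, 0], [0, 0, 0, -0.05, 0, 0.4, 0], [0, 0, 0, -0.05, 0, 0.5, 0], [0, 0, 0, -0.05, 0, 0.6, 0], [0, 0, 0, -0.05, 0, 0.7, 0], [0, 0, 0, -0.05, 0, 0.8, 0], [0, 0, 0, -0.05, 0, 0.9, 0], [0, 0, 0, -0.05, 0, 0.9, 0]],
])

```text
time: 18.0
ee_pos: [0.5999, 0.1392, 0.1558]
eef_rot: [-2.197, -2.246, 0.0]
contact_force: [-3.2, 0.1, -0.5]
gripper_width: 0.128
finger_force: 60.2
```

Call:
servo_tool([
  [[0, 0, 0, 0, -0.03, 0.05, 0], [0, 0, 0, 0, -0.05, 0.1, 0], [0, 0, 0, 0, -0.05, 0.15, 0], [0, 0, 0, 0, -0.05, 0.2, 0], [0, 0, 0, 0, -0.05, 0.25, 0], [0, 0, 0, 0, -0.05, 0.25, 0], [0, 0, 0, 0, -0.05, 0.25, 0], [0, 0, 0, 0, -0.05, 0.25, 0], [0, 0, 0, 0, -0.05, 0.25, 0], [0, 0, 0, 0, -0.05, 0.25, 0]],
])

```text
time: 19.25
ee_pos: [0.5998, 0.139, 0.1535]
eef_rot: [2.197, 2.245, 0.001]
contact_force: [0.0, 1.3, -0.9]
gripper_width: 0.133
finger_force: 60.3
```

```bash
python3 -c "
from h import *
jaws((.57,.60),.09,.19,.10,.15)
o=[manip.capture('side') and manip.get_obs()['contact_force'] for _ in range(4)]; print(np.round(o,1))"
```

```text
[0.5998 0.139  0.1535] [ 0.03  1.31 -0.95] [ 0.25 -0.06  0.03]
S x0.570 n5 y0.130..0.136 z0.118..0.128
S x0.574 n11 y0.110..0.159 z0.119..0.132
S x0.578 n12 y0.115..0.159 z0.118..0.130
S x0.582 n17 y0.111..0.159 z0.118..0.131
S x0.586 n20 y0.110..0.155 z0.118..0.149
S x0.590 n14 y0.110..0.156 z0.118..0.149
S x0.594 n39 y0.113..0.152 z0.101..0.150
S x0.598 n26 y0.110..0.133 z0.106..0.147
[[ 0.7  1.3 -0.6]
 [ 1.3  1.5  0.5]
 [ 0.8  1.5 -0.5]
 [ 1.2  0.3 -0.3]]
```

Call:
servo_tool([
  [[0, 0, 0, 0.03, 0.02, 0.05, 0], [0, 0, 0, 0.05, 0.02, 0.1, 0], [0, 0, 0, 0.05, 0.02, 0.15, 0], [0, 0, 0, 0.05, 0.02, 0.2, 0], [0, 0, 0, 0.05, 0.02, 0.2, 0], [0, 0, 0, 0.05, 0.02, 0.2, 0], [0, 0, 0, 0.05, 0.02, 0.2, 0.18], [0, 0, 0, 0.05, 0.02, 0.2, 0.24], [0, 0, 0, 0.05, 0.02, 0.2, 0.3], [0, 0, 0, 0.05, 0.02, 0.2, 0.35]],
])

```text
time: 20.75
ee_pos: [0.5997, 0.1397, 0.1514]
eef_rot: [-2.197, -2.246, -0.0]
contact_force: [-0.4, 0.3, 0.3]
gripper_width: 0.351
finger_force: 0.0
```

```bash
python3 -c "
from h import *
jaws((.57,.61),.09,.19,.10,.15)
c,M,P=cap('side');save(c,'pics/s5.png')
"
```

```text
[0.5997 0.1397 0.1514] [-0.4   0.28  0.26] [-0.02 -0.04  0.02]
S x0.570 n6 y0.132..0.139 z0.116..0.124
S x0.574 n11 y0.112..0.157 z0.116..0.128
S x0.578 n21 y0.114..0.159 z0.115..0.149
S x0.582 n15 y0.110..0.157 z0.115..0.149
S x0.586 n13 y0.111..0.167 z0.116..0.128
S x0.590 n19 y0.110..0.161 z0.115..0.150
S x0.594 n39 y0.110..0.159 z0.102..0.150
S x0.598 n28 y0.112..0.133 z0.102..0.147
S x0.602 n16 y0.110..0.134 z0.101..0.149
S x0.606 n16 y0.108..0.139 z0.111..0.132
S x0.610 n18 y0.111..0.144 z0.112..0.133
```

View pics/s5.png

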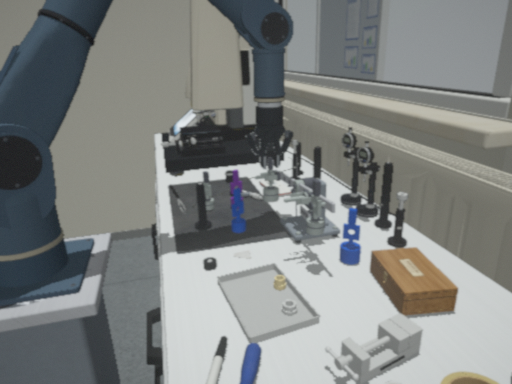

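The side view shows the large weight hanging at about (270,190), gripper open, beam moved gently. Retreat, then go to the small weight.

```bash
python3 -c "
from h import *
delta(.5997,.1397,.255,1.3);delta(.4273,.2355,.255,22);delta(.4273,.2355,.2,22)
"
```

```text
rot [ 0.    -0.    -0.001] cm [ 1.000e-02 -1.000e-02 -1.036e+01]
rot [ 0.    -0.    -0.362] cm [  9.96 -17.03 -10.36]
rot [ 0.    -0.    -0.362] cm [  9.96 -17.03  -4.86]
```

Call:
servo_tool([
  [[0, 0, 0, 0, 0, -3, 0.35], [0, 0, 0, 0, 0, -7, 0.35], [0, 0, 0, 0, 0, -10.4, 0.5], [0, 0, -0.1, 3, -5.2, -10.4, 0.7], [0, 0, -0.2, 6, -10.3, -10.4, 0.7], [0, 0, -0.36, 8.5, -14.5, -10.4, 0.7], [0, 0, -0.36, 10, -17, -10.4, 0.7], [0, 0, -0.36, 10, -17, -9, 0.7], [0, 0, -0.36, 10, -17, -5, 0.7], [0, 0, -0.36, 10, -17, -5, 0.7]],
])

```text
time: 22.1
ee_pos: [0.4268, 0.2343, 0.1993]
eef_rot: [-1.76, -2.601, 0.008]
contact_force: [-0.4, -0.9, -0.1]
gripper_width: 0.702
finger_force: 0.0
```

```bash
python3 - <<'E'
from h import *
delta(.4273,.2355,.098,22)
c,M,P=cap("side"); S=P.reshape(-1,3)
def box(Q,x,y,z): return Q[(Q[:,0]>x[0])&(Q[:,0]<x[1])&(Q[:,1]>y[0])&(Q[:,1]<y[1])&(Q[:,2]>z[0])&(Q[:,2]<z[1])]
for n,z in(("tab",(.088,.125)),("plate",(.05,.078))):
    s=box(S,(.39,.46),(.20,.27),z); print(n,len(s),np.percentile(s,[1,50,99],axis=0).round(4).tolist(), cv2.minAreaRect((s[:,:2]*1000).astype(np.float32)))
for n in("side",):
  for y in(.13,.10,.07,.04,-.04,-.07,-.10,-.14,-.17): 
    s=box(S,(.615,.645),(y-.008,y+.008),(.09,.16)); print(y,len(s),s[:,2].max().round(4) if len(s) else None)
s=box(S,(.545,.58),(-.115,-.085),(.10,.17)); print("rpin",np.percentile(s,[2,50,98],axis=0).round(4))
E
```

```text
rot [-0.005  0.002 -0.003] cm [ 0.11  0.14 10.13]
tab 68 [[0.4188, 0.2238, 0.0884], [0.4266, 0.2288, 0.1065], [0.4355, 0.2413, 0.123]] ((425.0508117675781, 231.5784149169922), (12.456070899963379, 21.79359245300293), 58.1791877746582)
plate 60 [[0.4207, 0.2154, 0.0501], [0.4282, 0.2219, 0.0624], [0.4374, 0.2438, 0.077]] ((429.0845947265625, 229.35986328125), (9.606268882751465, 29.741588592529297), 22.015993118286133)
0.13 7 0.1307
0.1 12 0.1346
0.07 18 0.1365
0.04 25 0.1385
-0.04 26 0.1466
-0.07 9 0.15
-0.1 14 0.1561
-0.14 16 0.1572
-0.17 88 0.16
rpin [[ 0.5578 -0.1083  0.1384]
 [ 0.5684 -0.1051  0.1429]
 [ 0.5794 -0.1015  0.1465]]
```

Call:
servo_tool([
  [[0, 0, 0, 0.1, 0.1, 3, 0.7], [0, 0, 0, 0.1, 0.1, 6, 0.7], [0, 0, 0, 0.1, 0.1, 9, 0.7], [0, 0, 0, 0.1, 0.1, 10.1, 0.7], [0, 0, 0, 0.1, 0.1, 10.1, 0.7], [0, 0, 0, 0.1, 0.1, 10.1, 0], [0, 0, 0, 0.1, 0.1, 10.1, 0], [0, 0, 0, 0.1, 0.1, 10.1, 0], [0, 0, 0, 0.1, 0.1, 10.1, 0], [0, 0, 0, 0.1, 0.1, 10.1, 0]],
])

```text
time: 23.4
ee_pos: [0.4278, 0.2371, 0.1011]
eef_rot: [-1.759, -2.602, -0.0]
contact_force: [-2.8, -1.0, 8.0]
gripper_width: 0.128
finger_force: 58.4
```

```bash
python3 - <<'E'
from h import *
delta(.4273,.2355,.26,22);delta(.50,.05,.26,1.3);delta(.515,-.1,.26,1.3)
E
```

```text
rot [-0.    -0.    -0.002] cm [ -0.12  -0.11 -15.89]
rot [-0.    -0.     0.359] cm [-20.04  -0.28 -15.9 ]
rot [-0.    -0.     0.359] cm [-34.52  -4.48 -15.9 ]
```

Call:
servo_tool([
  [[0, 0, 0, 0, 0, -4, 0], [0, 0, 0, 0, 0, -10, 0], [0, 0, 0, 0, 0, -15.9, 0], [0, 0, 0.1, -5, 0, -15.9, 0], [0, 0, 0.2, -10, -0.1, -15.9, 0], [0, 0, 0.36, -15, -0.2, -15.9, 0], [0, 0, 0.36, -20, -0.3, -15.9, 0], [0, 0, 0.36, -25, -1.7, -15.9, 0], [0, 0, 0.36, -30, -3.1, -15.9, 0], [0, 0, 0.36, -34.5, -4.4, -15.9, 0]],
])

```text
time: 24.65
ee_pos: [0.5156, -0.1012, 0.2595]
eef_rot: [-2.197, -2.245, 0.0]
contact_force: [0.6, 1.4, -2.4]
gripper_width: 0.128
finger_force: 59.2
```

```bash
python3 - <<'E'
from h import *
o=manip.get_obs(); print(o["ee_pos"],o["contact_force"],o["gripper_width"])
delta(.525,-.1005,.177,1.3)
E
```

```text
[ 0.51556521 -0.10122295  0.25946293] [ 0.59244146  1.42635851 -2.38823776] 0.12833459867527197
rot [-0.    -0.    -0.001] cm [0.05 0.95 8.25]
```

Call:
servo_tool([
  [[0, 0, 0, 0, 0.5, 2, 0], [0, 0, 0, 0, 0.9, 5, 0], [0, 0, 0, 0, 0.9, 7, 0], [0, 0, 0, 0, 0.9, 8.2, 0], [0, 0, 0, 0, 0.9, 8.2, 0], [0, 0, 0, 0, 0.9, 8.2, 0], [0, 0, 0, 0, 0.9, 8.2, 0], [0, 0, 0, 0, 0.9, 8.2, 0], [0, 0, 0, 0, 0.9, 8.2, 0], [0, 0, 0, 0, 0.9, 8.2, 0]],
])

```text
time: 25.9
ee_pos: [0.525, -0.0992, 0.1775]
eef_rot: [2.197, 2.246, 0.0]
contact_force: [-0.1, 1.0, -3.0]
gripper_width: 0.126
finger_force: 59.1
```

```bash
python3 - <<'E'
from h import *
o=manip.get_obs(); print(o["ee_pos"],o["contact_force"])
def box(Q,x,y,z): return Q[(Q[:,0]>x[0])&(Q[:,0]<x[1])&(Q[:,1]>y[0])&(Q[:,1]<y[1])&(Q[:,2]>z[0])&(Q[:,2]<z[1])]
def rep(n,s): print(n,len(s),*( [np.percentile(s,[2,50,98],axis=0).round(4).tolist()] if len(s) else []))
for n in("side","top"):
    c,M,P=cap(n); S=P.reshape(-1,3)
    if n=="side": cv2.imwrite("pics/s6.png",cv2.resize(cv2.cvtColor(c["pixels"],cv2.COLOR_RGB2BGR)[160:250,240:360],(800,600),interpolation=cv2.INTER_CUBIC))
    rep(n+" plate",box(S,(.505,.545),(-.135,-.07),(.125,.162)))
    rep(n+" cyl",box(S,(.49,.548),(-.14,-.06),(.07,.103)))
    rep(n+" pin",box(S,(.555,.575),(-.115,-.085),(.125,.155)))
    for x in np.arange(.572,.62,.004): 
        s=box(S,(x,x+.004),(-.135,-.065),(.12,.16))
        if len(s): print(" x%.3f n%d y%.3f..%.3f z%.3f..%.3f"%(x,len(s),s[:,1].min(),s[:,1].max(),s[:,2].min(),s[:,2].max()))
E
```

```text
[ 0.52495662 -0.09921407  0.17749699] [-0.06181089  0.98005399 -3.01089244]
side plate 128 [[0.5203, -0.1207, 0.1266], [0.5214, -0.1099, 0.144], [0.5277, -0.0853, 0.1616]]
side cyl 151 [[0.5063, -0.1202, 0.0818], [0.5195, -0.1161, 0.0922], [0.5407, -0.1004, 0.1026]]
side pin 33 [[0.5572, -0.1087, 0.1383], [0.566, -0.1055, 0.1432], [0.5736, -0.1018, 0.1467]]
 x0.572 n7 y-0.107..-0.102 z0.140..0.146
 x0.576 n7 y-0.108..-0.102 z0.139..0.146
 x0.580 n25 y-0.127..-0.080 z0.136..0.150
 x0.584 n22 y-0.125..-0.081 z0.138..0.150
 x0.588 n27 y-0.126..-0.081 z0.136..0.150
 x0.592 n22 y-0.127..-0.076 z0.138..0.150
 x0.596 n23 y-0.129..-0.077 z0.137..0.150
 x0.600 n15 y-0.130..-0.077 z0.138..0.151
 x0.604 n34 y-0.128..-0.075 z0.137..0.154
 x0.608 n16 y-0.129..-0.076 z0.137..0.154
 x0.612 n17 y-0.114..-0.077 z0.146..0.152
 x0.616 n13 y-0.125..-0.084 z0.141..0.155
 x0.620 n7 y-0.105..-0.078 z0.151..0.156
top plate 0
top cyl 0
top pin 0
```

View pics/s6.png

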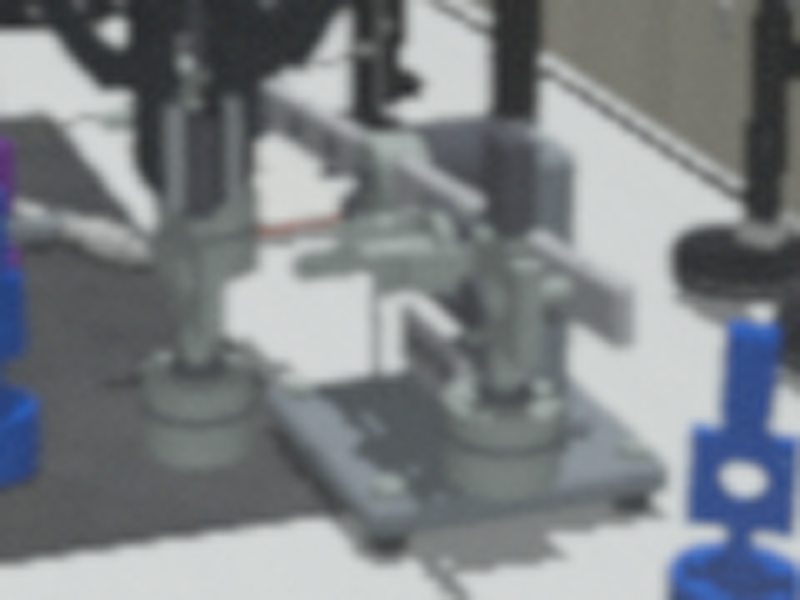

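The crop shows the small weight at (200,260) held upright in front of the right pin, whose tip is at about (305,262). The hung weight is at (505,340). Heights match.

Call:
servo_tool([
  [[0, 0, 0, -0.08, 0, -0.05, 0], [0, 0, 0, -0.08, 0.6, -0.05, 0], [0, 0, 0, -0.08, 1.2, -0.05, 0], [0, 0, 0, -0.08, 1.8, -0.05, 0], [0, 0, 0, -0.08, 2.4, -0.05, 0], [0, 0, 0, -0.08, 2.9, -0.05, 0], [0, 0, 0, -0.08, 3.4, -0.05, 0], [0, 0, 0, -0.08, 3.9, -0.05, 0], [0, 0, 0, -0.08, 4.3, -0.05, 0], [0, 0, 0, -0.08, 4.3, -0.05, 0]],
])

```text
time: 27.25
ee_pos: [0.5682, -0.0991, 0.1779]
eef_rot: [2.197, 2.246, -0.0]
contact_force: [-0.2, 0.2, -1.7]
gripper_width: 0.127
finger_force: 59.2
```

```bash
python3 -c "
from h import *
jaws((.55,.61),-.135,-.065,.12,.16)"
```

```text
[ 0.5682 -0.0991  0.1779] [-0.24  0.17 -1.72] [-0.02 -0.04  0.01]
S x0.554 n1 y-0.103..-0.103 z0.141..0.141
S x0.558 n9 y-0.106..-0.101 z0.139..0.147
S x0.562 n87 y-0.120..-0.082 z0.120..0.160
S x0.566 n28 y-0.121..-0.090 z0.121..0.160
S x0.570 n15 y-0.120..-0.107 z0.127..0.160
S x0.574 n3 y-0.106..-0.104 z0.140..0.144
S x0.578 n14 y-0.128..-0.102 z0.138..0.149
S x0.582 n23 y-0.125..-0.083 z0.138..0.150
S x0.586 n17 y-0.124..-0.083 z0.138..0.151
S x0.590 n27 y-0.127..-0.077 z0.137..0.151
S x0.594 n21 y-0.127..-0.076 z0.137..0.151
S x0.598 n20 y-0.127..-0.079 z0.137..0.151
S x0.602 n22 y-0.127..-0.078 z0.137..0.153
S x0.606 n31 y-0.127..-0.076 z0.138..0.155
```

Call:
servo_tool([
  [[0, 0, 0, 0, 0.3, 0, 0], [0, 0, 0, 0, 0.6, 0, 0], [0, 0, 0, 0, 0.9, 0, 0], [0, 0, 0, 0, 1.2, 0, 0], [0, 0, 0, 0, 1.5, 0, 0], [0, 0, 0, 0, 1.7, 0, 0], [0, 0, 0, 0, 1.9, 0, 0], [0, 0, 0, 0, 2.1, 0, 0], [0, 0, 0, 0, 2.3, 0, 0], [0, 0, 0, 0, 2.4, 0, 0]],
])

```text
time: 28.55
ee_pos: [0.5916, -0.0985, 0.1778]
eef_rot: [-2.196, -2.245, 0.001]
contact_force: [-4.0, -0.0, -2.8]
gripper_width: 0.126
finger_force: 59.2
```

Call:
servo_tool([
  [[0, 0, 0, 0, 0.1, 0, 0], [0, 0, 0, 0, 0.2, 0, 0], [0, 0, 0, 0, 0.3, 0, 0], [0, 0, 0, 0, 0.4, 0, 0], [0, 0, 0, 0, 0.5, 0, 0], [0, 0, 0, 0, 0.6, 0, 0], [0, 0, 0, 0, 0.7, 0, 0], [0, 0, 0, 0, 0.7, 0, 0], [0, 0, 0, 0, 0.7, 0, 0], [0, 0, 0, 0, 0.7, 0, 0]],
])

```text
time: 29.8
ee_pos: [0.5993, -0.0984, 0.1781]
eef_rot: [2.196, 2.245, 0.001]
contact_force: [-0.3, 0.2, -2.8]
gripper_width: 0.124
finger_force: 59.3
```

```bash
python3 -c "
from h import *
jaws((.55,.61),-.145,-.055,.12,.16)"
```

```text
[ 0.5993 -0.0984  0.1781] [-0.34  0.15 -2.8 ] [-0.09 -0.   -0.01]
S x0.554 n1 y-0.104..-0.104 z0.141..0.141
S x0.558 n9 y-0.108..-0.100 z0.139..0.146
S x0.562 n6 y-0.108..-0.105 z0.139..0.146
S x0.566 n7 y-0.107..-0.101 z0.139..0.146
S x0.570 n9 y-0.107..-0.104 z0.138..0.147
S x0.574 n10 y-0.107..-0.100 z0.137..0.146
S x0.578 n4 y-0.107..-0.104 z0.140..0.146
S x0.582 n32 y-0.132..-0.069 z0.136..0.150
S x0.586 n25 y-0.128..-0.072 z0.136..0.151
S x0.590 n36 y-0.133..-0.074 z0.121..0.157
S x0.594 n73 y-0.131..-0.074 z0.123..0.160
S x0.598 n27 y-0.130..-0.091 z0.127..0.160
S x0.602 n18 y-0.143..-0.110 z0.126..0.160
S x0.606 n15 y-0.129..-0.108 z0.140..0.151
```

Same pattern as on the left. I'll feed the last ~6 mm slowly.

Call:
servo_tool([
  [[0, 0, 0, 0, 0.06, 0, 0], [0, 0, 0, 0, 0.12, 0, 0], [0, 0, 0, 0, 0.18, 0, 0], [0, 0, 0, 0, 0.24, 0, 0], [0, 0, 0, 0, 0.3, 0, 0], [0, 0, 0, 0, 0.36, 0, 0], [0, 0, 0, 0, 0.4, 0, 0], [0, 0, 0, 0, 0.4, 0, 0], [0, 0, 0, 0, 0.4, 0, 0], [0, 0, 0, 0, 0.4, 0, 0]],
])

```text
time: 31.1
ee_pos: [0.6027, -0.0983, 0.1779]
eef_rot: [-2.197, -2.245, 0.001]
contact_force: [-3.6, -0.8, -3.4]
gripper_width: 0.134
finger_force: 59.2
```

Call:
servo_tool([
  [[0, 0, 0, 0, 0.05, 0, 0], [0, 0, 0, 0, 0.1, 0, 0], [0, 0, 0, 0, 0.15, 0, 0], [0, 0, 0, 0, 0.2, 0, 0], [0, 0, 0, 0, 0.2, 0, 0], [0, 0, 0, 0, 0.2, 0, 0], [0, 0, 0, 0, 0.2, 0, 0], [0, 0, 0, 0, 0.2, 0, 0], [0, 0, 0, 0, 0.2, 0, 0], [0, 0, 0, 0, 0.2, 0, 0]],
])

```text
time: 32.35
ee_pos: [0.6054, -0.0983, 0.1781]
eef_rot: [2.196, 2.245, 0.001]
contact_force: [2.4, -0.6, -2.2]
gripper_width: 0.131
finger_force: 59.3
```

```bash
python3 -c "
from h import *
jaws((.574,.61),-.145,-.055,.12,.16)"
```

```text
[ 0.6054 -0.0983  0.1781] [ 2.38 -0.62 -2.23] [-0.01 -0.41 -0.06]
S x0.574 n7 y-0.109..-0.103 z0.136..0.146
S x0.578 n20 y-0.125..-0.081 z0.136..0.149
S x0.582 n27 y-0.127..-0.078 z0.135..0.150
S x0.586 n17 y-0.126..-0.080 z0.138..0.149
S x0.590 n27 y-0.128..-0.082 z0.137..0.150
S x0.594 n19 y-0.128..-0.075 z0.138..0.149
S x0.598 n58 y-0.128..-0.076 z0.120..0.160
S x0.602 n41 y-0.142..-0.077 z0.121..0.160
S x0.606 n21 y-0.128..-0.091 z0.127..0.160
S x0.610 n2 y-0.124..-0.113 z0.148..0.149
```

Right seat snapped with both jaws closed. Lowering slowly.

Call:
servo_tool([
  [[0, 0, 0, 0, 0.08, 0.05, 0], [0, 0, 0, 0, 0.12, 0.1, 0], [0, 0, 0, 0, 0.12, 0.17, 0], [0, 0, 0, 0, 0.12, 0.24, 0], [0, 0, 0, 0, 0.12, 0.31, 0], [0, 0, 0, 0, 0.12, 0.38, 0], [0, 0, 0, 0, 0.12, 0.45, 0], [0, 0, 0, 0, 0.12, 0.52, 0], [0, 0, 0, 0, 0.12, 0.6, 0], [0, 0, 0, 0, 0.12, 0.6, 0]],
])

```text
time: 33.65
ee_pos: [0.6061, -0.0983, 0.1719]
eef_rot: [-2.197, -2.246, 0.0]
contact_force: [-3.4, -0.6, -0.7]
gripper_width: 0.128
finger_force: 59.5
```

```bash
cat >> h.py <<'E'
def st():
    F=[];
    for _ in range(5):
        c,M,P=cap("side"); F.append(manip.get_obs()["contact_force"])
    print("F",np.mean(F,0).round(2),manip.get_obs()["ee_pos"].round(4)); S=P.reshape(-1,3); L=[]
    for y in np.arange(-.08,.16,.01):
        s=S[(S[:,0]>.618)&(S[:,0]<.645)&(abs(S[:,1]-y)<.005)&(S[:,2]>.10)&(S[:,2]<.17)]
        if len(s)>4 and abs(y)>.03: L.append((y,np.percentile(s[:,2],95)))
    L=np.array(L); print("tilt",np.polyfit(L[:,0],L[:,1],1).round(4),len(L))
E
python3 -c "
from h import *
st()"
```

```text
F [-4.27 -1.21 -1.16] [ 0.6061 -0.0983  0.1719]
tilt [-0.0402  0.1428] 12
```

Call:
servo_tool([
  [[0, 0, 0, 0, -0.03, 0.05, 0], [0, 0, 0, 0, -0.06, 0.1, 0], [0, 0, 0, -0.03, -0.06, 0.15, 0], [0, 0, 0, -0.05, -0.06, 0.2, 0], [0, 0, 0, -0.05, -0.06, 0.25, 0], [0, 0, 0, -0.05, -0.06, 0.3, 0], [0, 0, 0, -0.05, -0.06, 0.3, 0], [0, 0, 0, -0.05, -0.06, 0.3, 0], [0, 0, 0, -0.05, -0.06, 0.3, 0], [0, 0, 0, -0.05, -0.06, 0.3, 0]],
])

```text
time: 35.15
ee_pos: [0.6056, -0.0987, 0.169]
eef_rot: [2.197, 2.246, 0.0]
contact_force: [-2.4, 1.3, -0.2]
gripper_width: 0.129
finger_force: 59.5
```

```bash
python3 -c "
from h import *
st()"
```

```text
F [-2.98  0.83 -0.57] [ 0.6056 -0.0987  0.1689]
tilt [-0.0305  0.1429] 11
```

Call:
servo_tool([
  [[0, 0, 0, 0, -0.02, 0.05, 0], [0, 0, 0, 0, -0.04, 0.1, 0], [0, 0, 0, 0, -0.04, 0.15, 0], [0, 0, 0, 0, -0.04, 0.18, 0], [0, 0, 0, 0, -0.04, 0.18, 0], [0, 0, 0, 0, -0.04, 0.18, 0], [0, 0, 0, 0, -0.04, 0.18, 0.18], [0, 0, 0, 0, -0.04, 0.18, 0.24], [0, 0, 0, 0, -0.04, 0.18, 0.3], [0, 0, 0, 0, -0.04, 0.18, 0.35]],
])

```text
time: 36.65
ee_pos: [0.6051, -0.0988, 0.1671]
eef_rot: [2.197, 2.246, -0.0]
contact_force: [-0.1, -0.1, -0.3]
gripper_width: 0.35
finger_force: 0.0
```

```bash
python3 -c "
from h import *
st();jaws((.574,.61),-.145,-.055,.11,.15)"
```

```text
F [-0.34 -0.09 -0.17] [ 0.6052 -0.0988  0.1671]
tilt [-0.0241  0.1419] 10
[ 0.6052 -0.0988  0.1671] [-0.85  0.15 -0.18] [-0.01 -0.01  0.02]
S x0.574 n9 y-0.108..-0.101 z0.133..0.139
S x0.578 n18 y-0.126..-0.081 z0.129..0.141
S x0.582 n24 y-0.126..-0.080 z0.130..0.142
S x0.586 n21 y-0.124..-0.081 z0.128..0.142
S x0.590 n30 y-0.128..-0.078 z0.128..0.142
S x0.594 n23 y-0.128..-0.080 z0.128..0.142
S x0.598 n56 y-0.127..-0.076 z0.110..0.149
S x0.602 n38 y-0.144..-0.078 z0.110..0.150
S x0.606 n23 y-0.129..-0.111 z0.115..0.150
S x0.610 n8 y-0.126..-0.105 z0.133..0.147
```

Released and seated. Retreat straight up and check.

Call:
servo_tool([
  [[0, 0, 0, 0, 0, -2, 0.35], [0, 0, 0, 0, 0, -5, 0.35], [0, 0, 0, 0, 0, -8, 0.35], [0, 0, 0, 0, 0, -11, 0.35], [0, 0, 0, 0, -6, -12, 0.35], [0, 0, 0, 0, -11, -12, 0.35], [0, 0, 0, 0, -14, -12, 0.35], [0, 0, 0, 0, -14, -12, 0.35], [0, 0, 0, 0, -14, -12, 0.35], [0, 0, 0, 0, -14, -12, 0.35]],
])

```text
time: 38.2
ee_pos: [0.4661, -0.1018, 0.287]
eef_rot: [2.196, 2.246, -0.001]
contact_force: [-0.5, -0.5, -0.1]
gripper_width: 0.349
finger_force: 0.0
```

```bash
python3 -c "
from h import *
st()
jaws((.57,.61),.09,.19,.11,.155)
jaws((.574,.61),-.135,-.065,.11,.15)
c,M,P=cap('side'); cv2.imwrite('pics/s7.png',cv2.resize(cv2.cvtColor(c['pixels'],cv2.COLOR_RGB2BGR)[140:260,190:350],(800,600),interpolation=cv2.INTER_CUBIC))
"
```

```text
F [ 0.09 -0.11 -0.11] [ 0.4654 -0.1019  0.2869]
tilt [-0.019  0.143] 11
[ 0.4654 -0.1019  0.2869] [-0.48 -0.47 -0.18] [0.07 0.03 0.  ]
S x0.570 n4 y0.134..0.135 z0.128..0.134
S x0.574 n12 y0.115..0.161 z0.124..0.136
S x0.578 n14 y0.113..0.157 z0.123..0.136
S x0.582 n19 y0.113..0.163 z0.123..0.137
S x0.586 n13 y0.112..0.162 z0.124..0.136
S x0.590 n17 y0.111..0.163 z0.123..0.152
S x0.594 n32 y0.109..0.153 z0.114..0.154
S x0.598 n26 y0.111..0.133 z0.111..0.153
S x0.602 n11 y0.113..0.135 z0.124..0.152
S x0.606 n13 y0.113..0.148 z0.124..0.141
S x0.610 n23 y0.111..0.158 z0.121..0.143
[ 0.4654 -0.1019  0.287 ] [ 0.42  0.5  -0.19] [-0.03  0.01 -0.01]
S x0.574 n9 y-0.107..-0.103 z0.130..0.139
S x0.578 n18 y-0.126..-0.081 z0.129..0.141
S x0.582 n26 y-0.125..-0.081 z0.127..0.141
S x0.586 n19 y-0.123..-0.080 z0.128..0.141
S x0.590 n32 y-0.129..-0.079 z0.127..0.141
S x0.594 n22 y-0.129..-0.081 z0.128..0.140
S x0.598 n55 y-0.128..-0.080 z0.111..0.149
S x0.602 n37 y-0.130..-0.078 z0.111..0.150
S x0.606 n27 y-0.129..-0.108 z0.115..0.150
S x0.610 n6 y-0.125..-0.111 z0.139..0.144
```

View pics/s7.png

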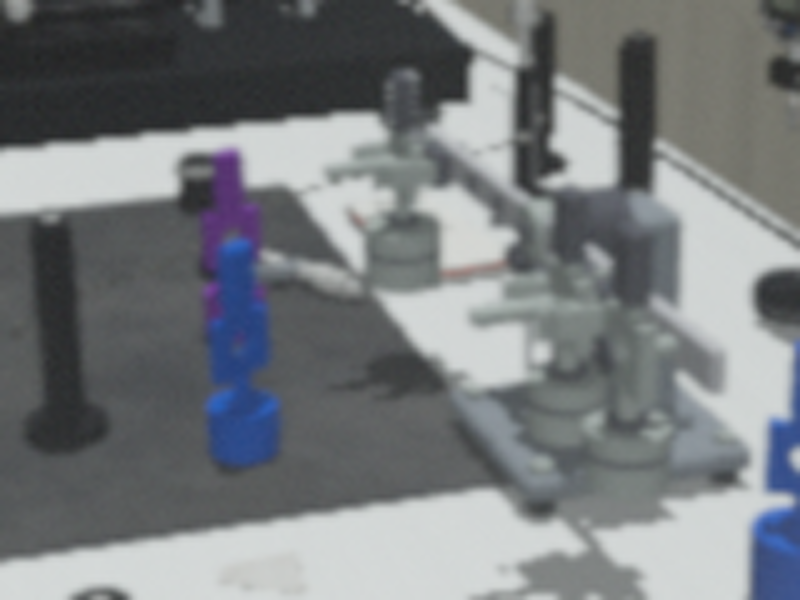

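The crop shows both weights hanging upright (large at (405,250), small at (565,400) inboard of the hung one), the jaws closed, the beam near level, and the post where it was. Handing in.

```bash
python3 -c "
from workcell import manip
print(manip.job_done())"
```

```text
the job is handed in; nothing more can be done
None
```

The job is handed in (verdict not shown): the large weight, then the small one, are snapped home behind closed jaws, pushed with at most about 4 N at each reading, and the beam rests about 0.02 rad off level (right side high) after about 39 s; the post and specimen mount were never touched.

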